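Stir bar in, tethered cap on: closing a reagent bottle in its tilt stand

TASK

The reagent bottle leaning in the steel tilt stand is ready to be closed. Put the small white stir bar from the bench into the bottle through its open mouth, then swing the bottle's tethered cap over onto the neck and only then screw it clockwise until it is fully tight. Leave the two milk sample pots standing where they are.

Things in the scene. Friction and masses are not known exactly. Their poses are not given: they have to be found in the camera images.
- bottle: Open translucent wide-mouth bottle, 72 mm in diameter, 165 mm tall to its rim, held fast in a bent steel tilt stand (base plate 180 x 104 mm) that supports its low side below the shoulder. Origin: centre of its underside. z runs along the bottle out of the mouth, 35 degrees from vertical; x points across it to the high side, where the tether hinge is (the mouth leans to -x).
- mouth (a point): Centre of the bottle's rim, 165 mm up its axis; same axes as the bottle. The round neck is 49 mm outside and 41 mm inside, from 130 to 165 mm up the axis; the shoulder slopes from 112 to 130 mm; a 58 mm collar lies round the neck 136 to 142 mm up.
- tether_hinge (a point): The tether's hinge, 39 mm from the bottle's axis on its +x side, 142 mm up; same axes as the bottle; the hinge line is along y. The tether is a white strip 10 mm wide: with the cap on, it rises from the hinge beside the cap to 37 mm up and runs across to the cap's centre, clear above the top. A 12 mm pin head there stands up to 44 mm above the hinge.
- tether (a joint): Angle of the tether about its hinge, rad: 0 = cap lying squarely over the neck (a firm stop), growing as it swings up and back over the high side, to 2.75 at most. It starts between 2.1 and 2.5. A stiff hinge (0.06 N m) that stays where it is left. Pushing the cap's flat top near the edge farthest from the hinge swings it shut.
- cap (a joint): Turn of the screw cap about its own axis, rad: 0 = fully tight (a firm stop). It starts unscrewed, at 1.7 to 2.2, and falls to 0 as the cap is turned clockwise, seen looking at its outer top. Drag 0.1 N m; it moves 1.5 mm along the axis per rad, inwards when tightening. It may be regripped; the fingers must keep clear of the tether strip on the hinge side.
- cap_top (a point): Centre of the cap's flat outer top, on the cap's axis, 39 mm from the hinge; z points out of the top, x and y turn with the cap. White ribbed cap, 58 mm in diameter, 24 mm tall, hollow below (wall 3.5 mm). On the neck and tight its top is 168 mm up the bottle's axis; 2.5 to 3.5 mm higher when unscrewed.
- bar_center (a point): Centre of the loose stir bar: white octagonal rod, 25 mm long and 9 mm across its flats, about 13 g, lying on the bench with its centre 4.5 mm up. Its x axis runs along the bar.
- pot_a: Milk sample pot with a yellow screw lid, a bystander: 50 mm in diameter, 78 mm tall, loose. Origin: centre of its underside.
- pot_b: Milk sample pot with a blue screw lid, a bystander: 50 mm in diameter, 78 mm tall, loose. Origin: centre of its underside.

How it is judged:
By the outcome, as a careful person would: the job done as asked, in the order asked, and still so for the second after the job is handed in, with the robot touching nothing.
It also fails if it takes over 72 s, if anything falls off the work surface, if the arm or the gripper's body presses on something with over 40 N, if the wrist force passes 120 N, or if a joint passes its speed limit or range.

ROBOT

A 6-joint arm with a two-finger parallel gripper is mounted at the origin on the work surface. World frame = base frame: x ahead of the robot, y to its left, z up, the work surface at z = 0. Lengths are in m, angles in rad, forces in N, time in s.
With the tool pointing down it reaches from about 0.35 to 0.85 m from the base axis. Payload 8.1 kg.
Tool frame: the origin (TCP) lies on the mounting face of the last link; the fingertips stand 186 mm ahead of it and the grasp point (between the pads) lies 167 mm ahead of it; z points along the fingers, y is the line along which they close (so a half turn about z gives the same grasp; the last joint's range is limited). The gripper opens to 93 mm and grips with 3 to 60 N. Pads are 15 mm wide; open, the fingers measure 128 mm over their backs; the gripper's body (75 mm by 188 mm) begins 65 mm behind the grasp point.
Start: joints at [1.156, 0.13, 1.488, -0, 1.523, -0.085], TCP at [0.194, 0.568, 0.405] pointing down, gripper open.
Joint ranges: [-2.96, 2.96], [-0.89, 2.26], [0.02, 2.5], [-1.34, 4.48], [0, 2.73], [-2.66, 2.66]. Speed limits (rad/s): [2.39, 2.39, 2.79, 3.14, 3.14, 3.14].

INTERFACE

Orientations are given as a rotation vector (axis times angle).
In Python, from plant import * gives the robot as it stands. The module is installed in compiled form; this text tells all that it offers.
- The arm moves only by the tool arm_command, never from a script. Its argument "increments" is a list of rows, each a list of 6 numbers: the shift along the tool's x, y, z in units of 0.2 m (1.0 is 0.2 m), then the turn, a rotation vector about the tool's x, y, z in units of pi rad (1.0 is pi rad). A call has exactly 5 rows; each row is the pose to reach, as a shift and turn from the pose commanded when the call began, along the tool's axes at that moment, turning the shorter way round; what a row does not reach only later rows make up. A row lasts 1/8 s, in which the tool goes at most 62.5 mm and 10.7 degrees, less where a joint would pass 70% of its speed; a pose out of reach is approached as far as the arm can. A call with a number of a shift or a turn outside -1 to 1 is refused whole. A call with a gripper value outside its range is refused whole. "fingers" is the closure, from -1 (fully open) to 1 (shut), set as the call begins (left out, the last holds). The fingers move at their own pace and stop on an object; "force" is the grip in N (left out, the last holds). Time passes only in rows, so rows that repeat a pose let the fingers close, or fill a call up. It gives the time, the measured TCP pose, the force, the opening and the grip force at its end, in the units of the state.
- read_state(): the state, without advancing time (a new reading comes with each control period).
- read_camera(name): name is "scene" or "top" or "wrist"; returns a dict with "image" (480x640x3 uint8, red, green, blue), "fx", "fy", "cx", "cy" (pixels), "T" (4x4, takes a point from camera to world coordinates). Camera axes: x right, y down, z forward; pixel columns grow to the right and rows downward; lengths in m; the calibration is good to about 2 mm. A picture is of the moment at which its call begins. There is no depth.
- close_job(): hands the job in; it is judged then, once.
The state is a dict: "t": time; "q": joint angles; "dq": joint speeds; "joint_torque": joint torques, N m; "tool_pos": TCP position; "orientation": TCP orientation; "force": force on the tool from outside, world axes, zero at the start; "wrist_torque": the same for the moment, N m; "opening": finger opening in m; "gripper_force": force on a finger pad.
Only numpy, scipy, OpenCV 4.12 (cv2) and the standard library are available. Lean on these libraries where they do the work, as an engineer would, in place of code of your own. Each camera call takes 0.05 s, during which the arm holds its last target. There are 200 camera calls.

## Working session

There is one attempt and no reset: what is moved stays moved. The work goes in short steps, Python scripts to look and compute and a tool call to move; the robot and the scene stay as the last step left them, time stands still between calls to the robot, and variables do not carry over. Pictures are saved under pics/ and viewed, at most 10 in all, crops included, and the job is handed in when it is done.

Besides the shell and the picture viewer there is one more tool, called as name(argument=value, ...) on one line, values as JSON. arm_command: Moves the arm, as the interface text tells. Shifts and turns lie within -1 to 1; 1 stands for 0.2 m of shift or pi rad of turn. Its arguments: {"type":"object","properties":{"increments":{"type":"array","items":{"type":"array","items":{"type":"number","minimum":-1,"maximum":1}}},"fingers":{"type":"number"},"force":{"type":"number"}},"required":["increments"]}

```bash
mkdir -p pics
python3 - <<'E'
from plant import *
import cv2,numpy as np
s=read_state();print(s)
for n in("scene","top"):
    c=read_camera(n);cv2.imwrite(f"pics/{n}0.png",c["image"][:,:,::-1]);print(n,c["fx"],c["cx"],c["cy"],np.round(c["T"],4).tolist())
E
```

```text
{'t': 0.0, 'q': array([ 1.15559618e+00,  1.31188763e-01,  1.48926612e+00,  3.41535000e-05,
        1.52301394e+00, -8.53641296e-02]), 'dq': array([-0.00064586,  0.00107133,  0.00160868,  0.00104949,  0.00031294,
       -0.00051861]), 'joint_torque': array([ 1.77310616e-03, -5.59856915e+01, -4.91749942e+01,  7.67496089e-02,
        3.56750528e-02, -1.56266683e-04]), 'tool_pos': array([0.19419353, 0.56746604, 0.40367788]), 'orientation': array([-5.15680480e-01, -3.09847428e+00,  2.84154347e-03]), 'force': array([ 0.99365286, -0.41058979,  0.31276122]), 'wrist_torque': array([ 0.02855707, -0.00794491,  0.01356885]), 'gripper_force': 0.0, 'opening': 0.09297957396399441}
scene 530.5243375434356 321.5137474924923 241.83916974605327 [[-0.4407, 0.7328, -0.5184, 1.0277], [0.8977, 0.3599, -0.2543, 0.2163], [0.0003, -0.5774, -0.8164, 0.898], [0.0, 0.0, 0.0, 1.0]]
top 574.144888705288 322.19122832762787 253.04655183887397 [[0.0017, -0.9931, 0.1168, 0.3866], [-0.9999, -0.0004, 0.011, -0.0034], [-0.0109, -0.1168, -0.9931, 1.1858], [0.0, 0.0, 0.0, 1.0]]
```

View pics/scene0.png

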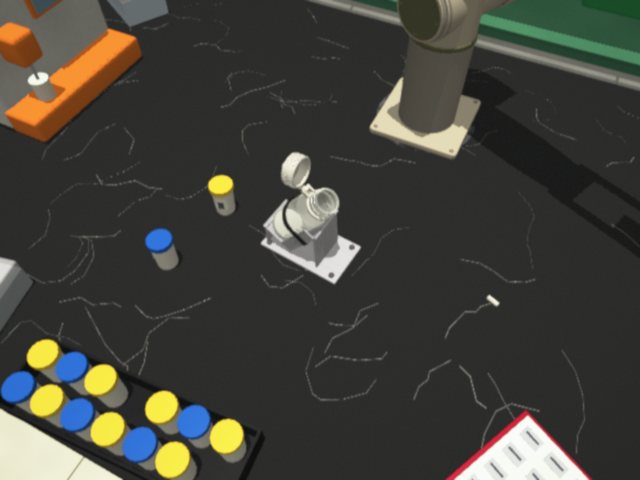

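View pics/top0.png

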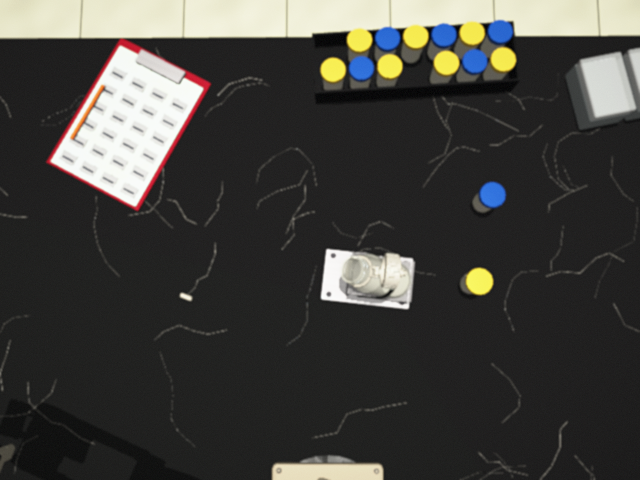

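The scene view shows the bar at (493,300), the bottle mouth at about (325,203), the raised cap at (296,170), and the pots at (222,195) and (162,250). In the top view the bar is at (186,297), the mouth at about (355,272) and the base plate spans (322–414, 249–308). Next I'll enlarge the bottle and bar in both views.

Run:
```python
import cv2,numpy as np
s=cv2.imread("pics/scene0.png");t=cv2.imread("pics/top0.png")
a=cv2.resize(s[140:290,250:370],None,fx=4,fy=4,interpolation=cv2.INTER_CUBIC) #480x600
a=cv2.resize(s[145:290,255:365],(440,580),interpolation=cv2.INTER_CUBIC)
b=cv2.resize(t[240:320,315:420],(360,274),interpolation=cv2.INTER_CUBIC)
c1=cv2.resize(t[285:310,170:205],(180,128),interpolation=cv2.INTER_CUBIC)
c2=cv2.resize(s[288:313,476:511],(180,128),interpolation=cv2.INTER_CUBIC)
im=np.zeros((580,800,3),np.uint8);im[:,:440]=a;im[:274,440:]=b;im[300:428,440:620]=c1;im[300:428,620:]=c2
cv2.imwrite("pics/crop1.png",im)
```

```text
(no output)
```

View pics/crop1.png

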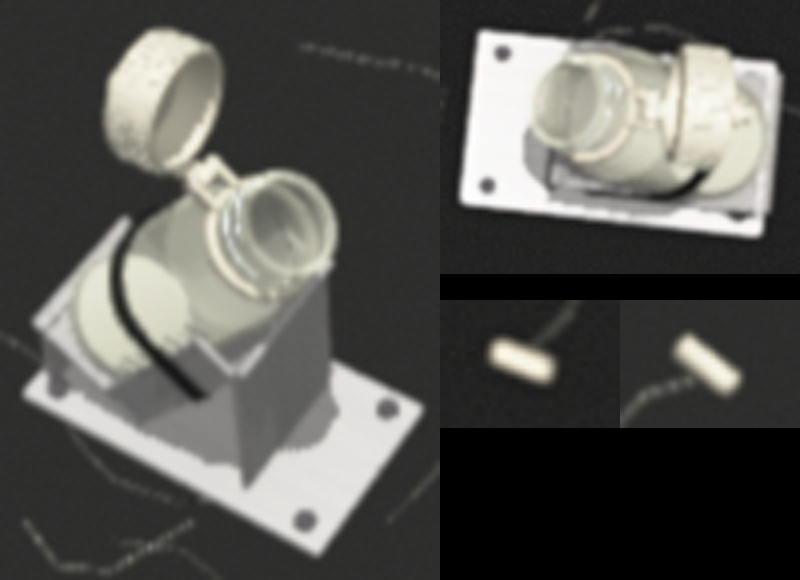

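The crop shows the bottle leaning left in the top image (+y). The scene-crop rim centre is about (292,224) and the top-crop rim centre about (568,100). The plate corners in the top crop are (480,30), (780,62), (762,236) and (460,205), and the bar centres are (523,361) and (708,364).

```bash
cat > h.py <<'E'
import cv2,numpy as np
from scipy.optimize import least_squares
from scipy.spatial.transform import Rotation as R
CAM={"scene":(530.524,321.514,241.839,np.array([[-0.4407,0.7328,-0.5184,1.0277],[0.8977,0.3599,-0.2543,0.2163],[0.0003,-0.5774,-0.8164,0.898]])),
"top":(574.145,322.191,253.047,np.array([[0.0017,-0.9931,0.1168,0.3866],[-0.9999,-0.0004,0.011,-0.0034],[-0.0109,-0.1168,-0.9931,1.1858]]))}
def proj(c,p):
    f,cx,cy,T=CAM[c] if isinstance(c,str) else (c["fx"],c["cx"],c["cy"],np.array(c["T"])[:3])
    q=(np.atleast_2d(p)-T[:,3])@T[:,:3]
    return q[:,:2]/q[:,2:]*f+[cx,cy]
def ray(c,uv,z):
    f,cx,cy,T=CAM[c] if isinstance(c,str) else (c["fx"],c["cx"],c["cy"],np.array(c["T"])[:3])
    d=T[:,:3]@np.array([(uv[0]-cx)/f,(uv[1]-cy)/f,1]);return T[:,3]+d*(z-T[2,3])/d[2]
def tri(obs):
    r=least_squares(lambda p:np.concatenate([proj(c,p)[0]-uv for c,uv in obs]),[.4,0,.1]);return r.x,r.fun
E
python3 - <<'E'
from h import *
tc=lambda x,y:((x-440)/3.43+315,y/3.43+240)
sc=lambda x,y:(255+x/4,145+y/4)
m,res=tri([("scene",sc(292,224)),("top",tc(568,100))]);print("mouth",m,res)
pl=[ray("top",tc(*p),.003) for p in((480,30),(780,62),(762,236),(460,205))];print(np.round(pl,4))
e=(pl[0]-pl[1]+pl[3]-pl[2]);yaw=np.arctan2(e[1],e[0]);print("lean dir",yaw,np.degrees(yaw))
pl2=[ray("scene",sc(*p),.003) for p in((424,406),(318,554),(24,393))];print(np.round(pl2,4))
print("bar",tri([("scene",(493.1,300.5)),("top",(186.1,296.9))]))
print("bar z", ray("scene",(493.1,300.5),.0045),ray("top",(186.1,296.9),.0045))
b=[ray("top",(170+(x-440)/5.14,285+(y-300)/5.12),.0045) for x,y in((491,348),(555,374))];print("barends",b)
b=[ray("scene",(476+(x-620)/5.14,288+(y-300)/5.12),.0045) for x,y in((676,337),(740,390))];print("barends",b)
E
```

```text
mouth [ 0.476944   -0.04360338  0.1642562 ] [-1.36132714 -0.16244954 -1.275233    0.48565562]
[[ 5.347e-01  4.000e-04  3.000e-03]
 [ 5.153e-01 -1.805e-01  3.000e-03]
 [ 4.108e-01 -1.680e-01  3.000e-03]
 [ 4.291e-01  1.230e-02  3.000e-03]]
lean dir 1.46706932883395 84.05688079527567
[[ 0.4342  0.0155  0.003 ]
 [ 0.5379  0.0044  0.003 ]
 [ 0.5176 -0.1729  0.003 ]]
bar (array([ 0.43454367,  0.29291129, -0.00295698]), array([-0.58925918, -0.02897863, -0.63381388,  0.12956337]))
bar z [0.43899469 0.29328609 0.0045    ] [0.43452206 0.28970152 0.0045    ]
barends [array([0.43969619, 0.3026135 , 0.0045    ]), array([0.42929701, 0.27660679, 0.0045    ])]
barends [array([0.43295687, 0.27940678, 0.0045    ]), array([0.44450772, 0.30694418, 0.0045    ])]
```

```bash
cat >> h.py <<'E'
from plant import read_state,read_camera
def down(phi_x):  # tool pointing down, tool x at heading phi_x
    c,s=np.cos(phi_x),np.sin(phi_x);return np.array([[c,s,0],[s,-c,0],[0,0,-1]])
def move(p,Rt,s=None):
    s=s or read_state();R0=R.from_rotvec(s["orientation"])
    d=R0.inv().apply(np.array(p)-s["tool_pos"])/.2;r=(R0.inv()*R.from_matrix(Rt)).as_rotvec()/np.pi
    print("t",s["t"],"tool",np.round(s["tool_pos"],4),"q",np.round(s["q"],2),"\nMOVE",np.round(np.r_[d,r],4).tolist())
    return d,r
E
python3 - <<'E'
from h import *
move([.437,.2915,.33],down(np.radians(67)))
E
```

```text
t 0.1 tool [0.1942 0.5675 0.4038] q [ 1.16  0.13  1.49 -0.    1.52 -0.09] 
MOVE [-1.5955, -0.9118, 0.3701, -0.0005, 0.0004, 0.5228]
```

arm_command(increments=[[-0.2,-0.1,0.0,0,0,0.06],[-0.4,-0.2,0.1,0,0,0.12],[-0.6,-0.35,0.15,0,0,0.18],[-0.8,-0.45,0.2,0,0,0.24],[-1.0,-0.57,0.25,0,0,0.29]])

```text
t: 0.72
tool_pos: [0.3473, 0.3938, 0.354]
orientation: [-1.833, -2.551, 0.001]
force: [0.6, -0.1, -0.0]
opening: 0.0931
gripper_force: 0.0
```

Run:
```python
from h import *
move([.437,.2915,.33],down(np.radians(67)))
```

```text
t 0.725 tool [0.3473 0.3938 0.354 ] q [ 0.75 -0.04  1.76 -0.    1.43  0.43] 
MOVE [-0.6277, 0.2623, 0.1201, -0.0001, 0.0001, 0.231]
```

arm_command(increments=[[-0.15,0.06,0.03,0,0,0.05],[-0.3,0.13,0.06,0,0,0.1],[-0.45,0.2,0.1,0,0,0.15],[-0.628,0.262,0.12,0,0,0.2],[-0.628,0.262,0.12,0,0,0.231]])

```text
t: 1.35
tool_pos: [0.4379, 0.2912, 0.3298]
orientation: [2.62, 1.732, -0.003]
force: [0.8, 0.5, 0.4]
opening: 0.0928
gripper_force: 0.0
```

Run:
```python
from h import *
c=read_camera("wrist");im=c["image"][:,:,::-1].copy();cv2.imwrite("pics/w1.png",im)
s=read_state();print(s["tool_pos"],s["orientation"])
T=np.array(c["T"]);Rt=R.from_rotvec(s["orientation"]).as_matrix()
print("cam in tool",Rt.T@(T[:3,3]-s["tool_pos"]),"\n",np.round(Rt.T@T[:3,:3],3),c["fx"])
print("expect bar px",proj(c,[.437,.2915,.0045]))
m=im.min(2)>170
n,l,st,ce=cv2.connectedComponentsWithStats(m.astype(np.uint8))
for i in range(1,n):
    if st[i,4]>60:
        p=np.argwhere(l==i)[:,::-1].astype(np.float32)
        print(st[i],ce[i],cv2.minAreaRect(p),ray(c,ce[i],.0065))
```

```text
[0.43742967 0.29194673 0.32996013] [ 2.62387526e+00  1.72765018e+00 -2.23282284e-03]
cam in tool [7.89120649e-02 9.37265846e-06 2.03951735e-02] 
 [[ 0.003 -0.957 -0.289]
 [ 1.     0.003  0.   ]
 [ 0.001 -0.289  0.957]] 415.3818242419313
expect bar px [[316.08168055 218.17304806]]
[484   0 148 101 816] [541.00367647  28.22058824] ((538.4031372070312, 22.222824096679688), (68.80750274658203, 177.78704833984375), 55.491477966308594) [0.62508927 0.35299061 0.0065    ]
[513  42  55 120 582] [540.53436426 102.50687285] ((540.8490600585938, 101.97169494628906), (16.803245544433594, 129.27816772460938), 29.05460548400879) [0.61316814 0.30713575 0.0065    ]
[515 181 125  19 456] [576.00657895 189.4627193 ] ((577.06396484375, 190.23500061035156), (17.47873878479004, 124.02054595947266), 89.5264892578125) [0.62202577 0.23693928 0.0065    ]
[309 203  57  35 512] [320.453125 220.703125] ((334.5674133300781, 215.92344665527344), (34.10115432739258, 55.06764602661133), 78.2317123413086) [0.43946756 0.28887173 0.0065    ]
[401 228  79  16 287] [443.96864111 237.92334495] ((440.59405517578125, 238.68
[... 545 characters left out ...]
618.8590087890625, 292.4071960449219), (47.53913116455078, 10.83644962310791), 22.03622817993164) [0.63459512 0.14158153 0.0065    ]
[249 293  21  31 124] [257.85483871 309.        ] ((257.81158447265625, 309.0805969238281), (35.510162353515625, 5.390536785125732), 57.38075256347656) [0.36434907 0.24084715 0.0065    ]
[   61   384   513    87 12711] [392.90630163 409.97490363] ((317.0, 427.0), (86.0, 512.0), 90.0) [0.43103145 0.10647551 0.0065    ]
[583 396   7  18  95] [585.78947368 405.07368421] ((586.0, 404.5), (17.0, 6.0), 90.0) [0.58706376 0.04567498 0.0065    ]
[ 105  420   51   60 1909] [126.83970665 443.34834992] ((130.0, 449.5), (59.0, 50.0), 90.0) [0.1983656  0.16629103 0.0065    ]
```

View pics/w1.png

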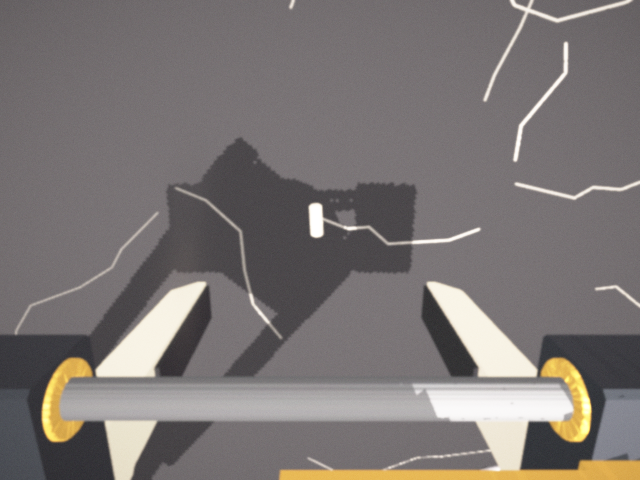

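The wrist view shows the bar at (316,220), nearly aligned with tool x (about 3° off) and centred between the fingers. I'll descend and grip it.

arm_command(increments=[[-0.006,0,0.22,0,0,0.0],[-0.006,0,0.42,0,0,0],[-0.006,0,0.58,0,0,0],[-0.006,0,0.68,0,0,0],[-0.006,0,0.708,0,0,0]], fingers=-0.3)

```text
t: 2.02
tool_pos: [0.4353, 0.2919, 0.1873]
orientation: [-2.613, -1.743, 0.005]
force: [-0.2, 0.5, -0.3]
opening: 0.0607
gripper_force: 0.0
```

arm_command(increments=[[0,0,0,0,0,0],[0,0,0,0,0,0],[0,0,0,0,0,0],[0,0,0,0,0,0],[0,0,0,0,0,0]], fingers=1, force=15)

```text
t: 2.65
tool_pos: [0.4365, 0.2921, 0.1894]
orientation: [2.615, 1.741, 0.001]
force: [0.4, 0.1, 0.9]
opening: 0.0149
gripper_force: 0.0
```

arm_command(increments=[[0,0,0,0,0,0],[0,0,-0.1,0,0,0],[0,0,-0.4,0,0,0],[0,0,-0.7,0,0,0],[0,0,-1,0,0,0]])

```text
t: 3.28
tool_pos: [0.436, 0.2919, 0.3909]
orientation: [-2.615, -1.741, 0.0]
force: [0.9, 0.6, 0.7]
opening: 0.0086
gripper_force: 15.0
```

```bash
cat >> h.py <<'E'
M=np.array([.478,-.0425,.1645]);YAW=np.radians(84)
def bframe(yaw):
    h=np.array([np.cos(yaw),np.sin(yaw),0]);z=np.sin(np.radians(35))*h+np.array([0,0,np.cos(np.radians(35))])
    y=np.array([-h[1],h[0],0]);y=-y;x=np.cross(y,z);return np.c_[x,y,z] # x to the high side, away from lean
B=bframe(YAW)
def tool(B,phi=0): # tool z = -bottle z; tool y at angle phi from bottle y (about bottle z)
    return B@R.from_euler("z",phi).as_matrix()@np.array([[-1,0,0],[0,1,0],[0,0,-1.]])
E
python3 - <<'E'
from h import *
print(B)
s=read_state();print(s["opening"],s["gripper_force"],s["force"])
move(M+B[:,2]*.30,tool(B))
E
```

```text
[[-0.0856247   0.9945219   0.05995506]
 [-0.81466464 -0.10452846  0.57043432]
 [ 0.57357644 -0.          0.81915204]]
0.008638633216186327 14.999701241031289 [0.89180614 0.56838956 0.69489426]
t 3.275 tool [0.436  0.2919 0.3909] q [ 0.49 -0.07  1.72  0.    1.49  0.89] 
MOVE [-0.6378, 0.5912, -0.0965, -0.0283, -0.193, -0.0897]
```

arm_command(increments=[[-0.13,0.12,-0.06,-0.006,-0.04,-0.018],[-0.26,0.24,-0.1,-0.012,-0.08,-0.036],[-0.39,0.36,-0.1,-0.017,-0.12,-0.054],[-0.52,0.48,-0.1,-0.023,-0.16,-0.072],[-0.638,0.591,-0.097,-0.028,-0.193,-0.09]])

```text
t: 3.9
tool_pos: [0.4967, 0.1278, 0.4085]
orientation: [1.976, 1.784, -0.629]
force: [0.0, -0.0, -1.3]
opening: 0.0086
gripper_force: 15.0
```

Run:
```python
from h import *
c=read_camera("wrist");im=c["image"][:,:,::-1].copy()
move(M+B[:,2]*.30,tool(B))
a=np.linspace(0,2*np.pi,60)
for r,col in((.0205,(0,255,0)),(.0245,(0,0,255))):
    pts=M+r*(np.outer(np.cos(a),B[:,0])+np.outer(np.sin(a),B[:,1]))
    cv2.polylines(im,[proj(c,pts).astype(np.int32)],True,col,1)
print(proj(c,M))
cv2.imwrite("pics/w2.png",im);np.save("w2.npy",dict(c),allow_pickle=True)
```

```text
t 3.95 tool [0.4974 0.1252 0.4079] q [ 0.34  0.04  1.64 -0.56  1.73  0.43] 
MOVE [0.0064, -0.0086, -0.0189, -0.0003, 0.0034, 0.0017]
[[316.72832457 228.62908691]]
```

View pics/w2.png

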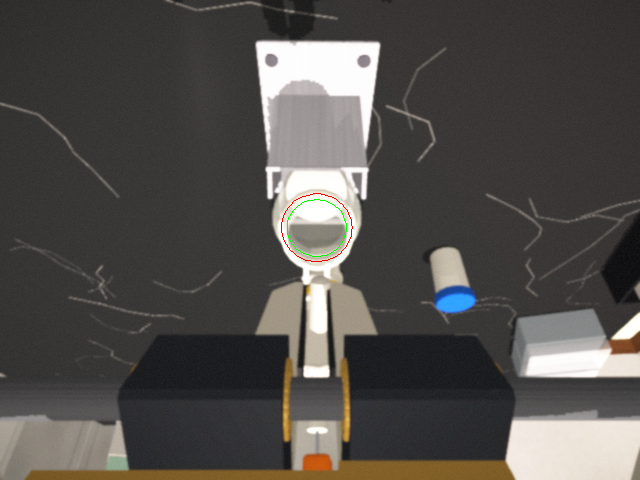

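The wrist view shows the predicted rim (centre at (317,229)) close to the mouth, with the stir bar between the fingertips. I'll enlarge it to check.

Run:
```python
from h import *
c=np.load("w2.npy",allow_pickle=True).item();im=c["image"][:,:,::-1].copy()
cv2.imwrite("pics/w3.png",cv2.resize(im[180:300,257:377],(600,600),interpolation=cv2.INTER_CUBIC))
```

```text
(no output)
```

View pics/w3.png

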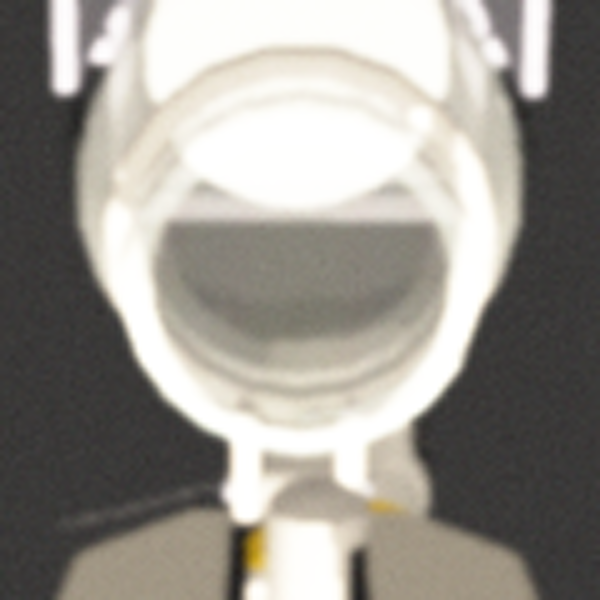

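The enlarged rim runs x 155–445 and y 95–385, so its centre is at about pixel (317,228), which matches the prediction. The hinge lugs are centred too. I'll move the bar down to the mouth.

Run:
```python
from h import *
move(M+B[:,2]*.190+B[:,0]*.003,tool(B))
```

```text
t 3.95 tool [0.4974 0.1252 0.4079] q [ 0.34  0.04  1.64 -0.56  1.73  0.43] 
MOVE [-0.0027, -0.0082, 0.5312, -0.0003, 0.0034, 0.0017]
```

arm_command(increments=[[0,-0.008,0.12,0,0.003,0.002],[-0.003,-0.008,0.25,0,0.003,0.002],[-0.003,-0.008,0.37,0,0.003,0.002],[-0.003,-0.008,0.45,0,0.003,0.002],[-0.003,-0.008,0.45,0,0.003,0.002]])

```text
t: 4.58
tool_pos: [0.4888, 0.0768, 0.3342]
orientation: [1.991, 1.783, -0.617]
force: [-0.0, -0.9, -0.6]
opening: 0.0083
gripper_force: 15.0
```

Run:
```python
from h import *
move(M+B[:,2]*.190+B[:,0]*.003,tool(B))
```

```text
t 4.575 tool [0.4888 0.0768 0.3342] q [ 0.26  0.03  1.79 -0.56  1.57  0.44] 
MOVE [-0.0196, 0.0092, 0.0883, -0.0008, -0.003, -0.0016]
```

arm_command(increments=[[-0.008,0.004,0.03,0,0,0],[-0.01,0.004,0.06,0,0,0],[-0.01,0.004,0.085,0,0,0],[-0.01,0.004,0.085,0,0,0],[-0.01,0.004,0.085,0,0,0]])

```text
t: 5.2
tool_pos: [0.4888, 0.0659, 0.3224]
orientation: [1.991, 1.783, -0.614]
force: [0.1, -0.1, -0.6]
opening: 0.0085
gripper_force: 15.0
```

Run:
```python
from h import *
move(M+B[:,2]*.190+B[:,0]*.003,tool(B))
c=read_camera("wrist");im=c["image"][:,:,::-1].copy()
cv2.imwrite("pics/w4.png",cv2.resize(im[180:380,200:440],(720,600),interpolation=cv2.INTER_CUBIC));print(read_state()["force"])
```

```text
t 5.2 tool [0.4888 0.0659 0.3224] q [ 0.24  0.03  1.81 -0.56  1.53  0.44] 
MOVE [-0.0086, 0.003, 0.0091, -0.0001, -0.0031, -0.0017]
[ 0.02619498 -0.11409684 -0.28763499]
```

View pics/w4.png

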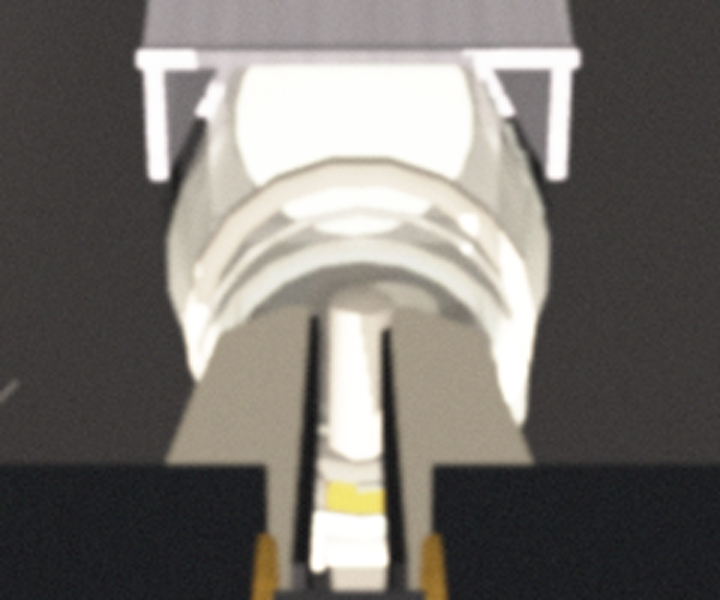

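The bar end at (362,290) sits over the mouth, centred between the rim sides (215–505), so I'm releasing it.

arm_command(increments=[[-0.005,0.002,0.0,0,0,0],[-0.005,0.002,0,0,0,0],[-0.005,0.002,0,0,0,0],[-0.005,0.002,0,0,0,0],[-0.005,0.002,0,0,0,0]], fingers=-0.4)

```text
t: 5.88
tool_pos: [0.4892, 0.0651, 0.3232]
orientation: [1.991, 1.782, -0.614]
force: [0.3, 0.4, -0.2]
opening: 0.0543
gripper_force: 0.0
```

arm_command(increments=[[0,0,-0.1,0,0,0],[0,0,-0.25,0,0,0],[0,0,-0.45,0,0,0],[0,0,-0.65,0,0,0],[0,0,-0.8,0,0,0]])

```text
t: 6.5
tool_pos: [0.4984, 0.1564, 0.4572]
orientation: [1.991, 1.783, -0.613]
force: [0.3, -0.5, -0.4]
opening: 0.0648
gripper_force: 0.0
```

Run:
```python
from h import *
c=read_camera("wrist");w=c["image"][150:350,237:397,::-1]
c2=read_camera("scene");s=c2["image"][145:290,255:365,::-1]
im=np.hstack([cv2.resize(w,(400,500),interpolation=cv2.INTER_CUBIC),cv2.resize(s,(379,500),interpolation=cv2.INTER_CUBIC)])
cv2.imwrite("pics/m5.png",im);print(read_state()["tool_pos"])
# tether estimate: project model cap (top/rim circles) in scene and top for thetas (initial view)
O=M-.165*B[:,2]
def cap(th,z,r=.029,n=40,up=3):
    a=np.linspace(0,2*np.pi,n);L=np.c_[r*np.cos(a)-.039,r*np.sin(a),np.full(n,(168+up-142)/1000-z)]
    x=L[:,0]*np.cos(th)+L[:,2]*np.sin(th);zz=-L[:,0]*np.sin(th)+L[:,2]*np.cos(th)
    return O+np.c_[x+.039,L[:,1],zz+.142]@B.T
for th in np.arange(2.0,2.61,.1):
    q=np.vstack([cap(th,0),cap(th,.024)]);o=[]
    for n in("scene","top"):
        p=proj(n,q);o+=[*p.min(0),*p.max(0)]
    print(round(th,1),np.round(o,1))
t0=cv2.imread("pics/scene0.png")
```

```text
[0.49887682 0.15677443 0.45857238]
2.0 [285.5 154.1 315.5 189.9 374.1 252.6 392.5 287.7]
2.1 [283.7 153.6 313.3 189.5 377.1 252.8 394.5 288. ]
2.2 [281.8 153.3 311.5 189.3 378.6 253.1 397.8 288.3]
2.3 [279.9 153.4 309.8 189.1 379.4 253.4 401.3 288.6]
2.4 [278.  153.7 308.5 189.  379.9 253.7 404.6 288.9]
2.5 [276.1 154.4 307.3 189.  380.5 254.1 407.6 289.3]
2.6 [274.5 155.4 306.4 189.1 380.9 254.4 410.3 289.5]
```

View pics/m5.png

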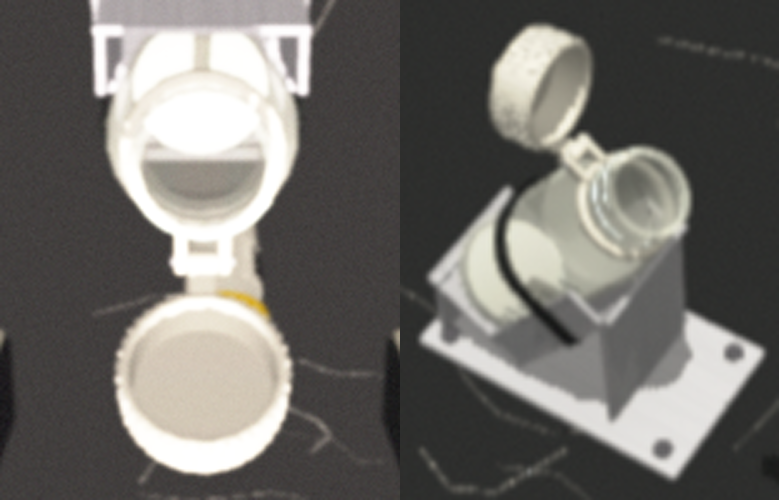

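The wrist and scene views show the mouth empty and no bar outside, so it dropped in. The cap stands open with its flat top facing −y, at a tether angle of about 2.25. I'll plan the swing from behind with closed fingers.

```bash
cat >> h.py <<'E'
O=M-.165*B[:,2]
def rows(wps,f=1):
    s=read_state();R0=R.from_rotvec(s["orientation"]);print("t",round(s["t"],2),"tool",np.round(s["tool_pos"],4),"F",np.round(s["force"],1),"q",np.round(s["q"],2))
    for p,Rt in wps:
        d=R0.inv().apply(np.array(p)-s["tool_pos"])/.2;r=(R0.inv()*R.from_matrix(Rt)).as_rotvec()/np.pi
        print(np.round(np.r_[d,r],3).tolist())
TH0=2.25
def swing(th,gap=0,h0=.029):
    k=1-min(th,TH0)/TH0;beta_el=np.radians(90-35*k)   # elevation of u in lean plane
    er=np.array([-np.cos(th),np.sin(th)]);n=np.array([np.sin(th),np.cos(th)]) # bottle x,z
    tilt=np.pi/2-beta_el-np.radians(35) # u relative to bottle z: rotate toward +x by 35deg when vertical
    u=np.array([np.sin(-tilt),np.cos(tilt)])
    sb=u@n;cb=u@er;w=.0075
    c=er*(.054+.003*max(sb,0))+n*(h0+w*abs(cb)+gap)
    loc=np.array([.039+c[0],0,.142+c[1]]);U=np.array([u[0],0,u[1]])
    X=np.cross([0,1,0],-U) # tool x = y cross z
    return O+B@(loc+.186*U), B@np.c_[X,[0,1,0],-U]
E
python3 - <<'E'
from h import *
p,Rt=swing(TH0,.020);print(p,Rt)
print("A");rows([(p+[0,-.01,.075],Rt)]);
s=read_state()
for th in np.arange(2.25,-.01,-.45):print(th,np.round(swing(th)[0],4),np.round(swing(th)[0]-.186*-swing(th)[1][:,2],4))
E
```

```text
[ 0.46700598 -0.14710107  0.40404602] [[ 1.04528463e-01  9.94521895e-01  2.25975478e-18]
 [ 9.94521895e-01 -1.04528463e-01  2.83166319e-17]
 [ 1.10619073e-16  0.00000000e+00 -1.00000000e+00]]
A
t 6.6 tool [0.4989 0.1568 0.4586] F [-0.1  0.6  0.7] q [ 0.39  0.05  1.53 -0.54  1.82  0.43]
[-1.361, 0.011, 0.804, 0.002, 0.191, -0.002]
2.25 [ 0.4691 -0.1273  0.4054] [ 0.4691 -0.1273  0.2194]
1.8 [ 0.4743 -0.078   0.417 ] [ 0.4719 -0.1006  0.2324]
1.35 [ 0.4798 -0.0253  0.412 ] [ 0.4751 -0.0701  0.2316]
0.9000000000000001 [0.4849 0.0231 0.3899] [ 0.4779 -0.0432  0.2163]
0.4500000000000002 [0.4888 0.0603 0.3542] [ 0.4797 -0.0266  0.1899]
0.0 [0.4911 0.0817 0.3115] [ 0.4799 -0.0244  0.1591]
```

arm_command(increments=[[-0.25,0,0.12,0,0.04,0],[-0.5,0.005,0.27,0,0.08,0],[-0.7,0.008,0.4,0,0.12,0],[-0.9,0.01,0.52,0,0.16,0],[-1.0,0.01,0.59,0.001,0.191,0]], fingers=1)

```text
t: 7.22
tool_pos: [0.4743, -0.0778, 0.4701]
orientation: [-2.342, -2.091, -0.002]
force: [0.2, 0.1, -0.3]
opening: 0.0198
gripper_force: 0.0
```

Run:
```python
from h import *
p,Rt=swing(TH0,.020);rows([(p+[0,-.01,.075],Rt),(p,Rt)])
```

```text
t 7.22 tool [ 0.4743 -0.0778  0.4701] F [ 0.2  0.1 -0.3] q [-0.27 -0.21  1.71  0.    1.65 -0.16]
[-0.398, 0.008, -0.045, -0.0, -0.001, -0.003]
[-0.349, 0.003, 0.33, -0.0, -0.001, -0.003]
```

arm_command(increments=[[-0.2,0.005,-0.04,0,0,0],[-0.4,0.005,0.0,0,0,-0.002],[-0.4,0.004,0.15,0,0,-0.003],[-0.37,0.003,0.3,0,0,-0.003],[-0.35,0.003,0.33,0,0,-0.003]])

```text
t: 7.85
tool_pos: [0.467, -0.145, 0.4014]
orientation: [-2.328, -2.102, 0.005]
force: [-0.2, 0.3, 0.1]
opening: 0.0005
gripper_force: 0.0
```

Run:
```python
from h import *
rows([swing(t) for t in (2.25,2.15,2.05,1.9,1.75)])
```

```text
t 7.85 tool [ 0.467  -0.145   0.4014] F [-0.2  0.3  0.1] q [-0.41 -0.17  1.79 -0.    1.53 -0.3 ]
[0.089, 0.001, -0.02, -0.002, -0.0, 0.001]
[0.141, 0.001, -0.039, -0.002, -0.009, 0.001]
[0.195, 0.001, -0.055, -0.002, -0.017, 0.001]
[0.279, 0.002, -0.072, -0.002, -0.03, 0.001]
[0.366, 0.002, -0.079, -0.002, -0.043, 0.001]
```

arm_command(increments=[[0.089,0.001,-0.02,-0.001,0,0.001],[0.141,0.001,-0.039,-0.001,-0.009,0.001],[0.195,0.001,-0.055,-0.001,-0.017,0.001],[0.279,0.002,-0.072,-0.001,-0.03,0.001],[0.366,0.002,-0.079,-0.001,-0.043,0.001]])

```text
t: 8.48
tool_pos: [0.476, -0.0717, 0.4211]
orientation: [2.26, 2.036, -0.153]
force: [0.3, -0.2, 0.2]
opening: 0.0004
gripper_force: 0.5
```

Run:
```python
from h import *
rows([swing(t) for t in (1.6,1.45,1.3,1.15,1.0)])
```

```text
t 8.47 tool [ 0.476  -0.0717  0.4211] F [ 0.3 -0.2  0.2] q [-0.2  -0.2   1.79 -0.14  1.54 -0.09]
[0.087, -0.005, 0.008, 0.001, -0.012, 0.0]
[0.177, -0.005, 0.008, 0.001, -0.025, 0.0]
[0.266, -0.005, 0.017, 0.001, -0.038, 0.0]
[0.354, -0.005, 0.036, 0.001, -0.051, 0.0]
[0.439, -0.005, 0.064, 0.001, -0.064, 0.0]
```

Run:
```python
from h import *
a=cv2.imread("pics/scene0.png").min(2);b=read_camera("scene")["image"].min(2)
for n,i in(("before",a),("now",b)):
    print(n)
    for y in range(148,206,4):print("".join("#" if i[y:y+4,x:x+3].mean()>110 else "." for x in range(265,355,3)))
```

```text
before
..............................
........#####.................
.......#######................
......#######.................
......#########...............
......#########...............
.....##########...............
......########................
......#######.................
........########..............
............##########........
............#######.####......
...........#######...###......
......#..#########..#####.....
.....##.#################.....
now
..............................
..............................
..............................
..............................
.............#..####..........
.............########.........
..........#.##########........
..........###########.........
...........#########..........
...........########...........
............##########........
............######..#.##......
...........#######...###......
......#..#########..#####.....
.....##.#################.....
```

The cap has swung with the push, so I'll continue.

arm_command(increments=[[0.087,-0.004,0.008,0,-0.012,0],[0.177,-0.005,0.01,0,-0.025,0],[0.266,-0.005,0.019,0,-0.038,0],[0.354,-0.005,0.038,0,-0.051,0],[0.439,-0.005,0.066,0,-0.064,0]])

```text
t: 9.15
tool_pos: [0.4839, 0.0132, 0.3957]
orientation: [2.147, 1.935, -0.363]
force: [-0.0, -1.1, 1.0]
opening: 0.0007
gripper_force: 0.4
```

Run:
```python
from h import *
rows([swing(t) for t in (.87,.74,.6,.46,.32)])
```

```text
t 9.15 tool [0.4839 0.0132 0.3957] F [-0.  -1.1  1. ] q [ 0.05 -0.15  1.8  -0.33  1.54  0.17]
[0.074, -0.0, 0.015, 0.001, -0.012, 0.0]
[0.146, -0.0, 0.04, 0.001, -0.023, 0.0]
[0.219, -0.001, 0.074, 0.001, -0.035, 0.0]
[0.288, -0.001, 0.114, 0.001, -0.047, -0.0]
[0.35, -0.001, 0.161, 0.001, -0.059, -0.0]
```

arm_command(increments=[[0.074,0,0.015,0.001,-0.012,0],[0.146,0,0.04,0.001,-0.023,0],[0.219,0,0.074,0.001,-0.035,0],[0.288,0,0.114,0.001,-0.047,0],[0.35,0,0.161,0.001,-0.059,0]])

```text
t: 9.78
tool_pos: [0.4904, 0.0679, 0.3444]
orientation: [2.034, 1.83, -0.544]
force: [-7.6, 9.5, 42.1]
opening: 0.0005
gripper_force: 19.2
```

Run:
```python
from h import *
rows([swing(t) for t in (.24,.17,.1,.05,0)])
```

```text
t 9.78 tool [0.4904 0.0679 0.3444] F [-7.6  9.5 42.1] q [ 0.22 -0.01  1.8  -0.5   1.54  0.39]
[0.044, -0.004, 0.031, 0.001, -0.006, -0.001]
[0.075, -0.004, 0.052, 0.001, -0.012, -0.001]
[0.104, -0.004, 0.075, 0.001, -0.018, -0.001]
[0.124, -0.004, 0.091, 0.001, -0.023, -0.001]
[0.142, -0.004, 0.108, 0.001, -0.027, -0.001]
```

Contact came early, at 42 N, so I'm backing off to look.

arm_command(increments=[[0,0,-0.06,0,0,0],[0,0,-0.2,0,0,0],[0,0,-0.4,0,0,0],[0,0,-0.6,0,0,0],[0,0,-0.6,0,0,0]])

```text
t: 10.4
tool_pos: [0.4966, 0.1284, 0.4493]
orientation: [2.036, 1.833, -0.536]
force: [0.4, -0.5, -0.2]
opening: 0.0005
gripper_force: 0.0
```

Run:
```python
from h import *
c=read_camera("wrist");w=c["image"][100:400,220:420,::-1]
c2=read_camera("scene");s=c2["image"][155:255,275:365,::-1]
im=np.hstack([cv2.resize(w,(400,600),interpolation=cv2.INTER_CUBIC),cv2.resize(s,(400,444),interpolation=cv2.INTER_CUBIC).copy() if 0 else np.vstack([cv2.resize(s,(400,444),interpolation=cv2.INTER_CUBIC),cv2.resize(read_camera("top")["image"][255:294,335:435,::-1],(400,156),interpolation=cv2.INTER_CUBIC)])])
cv2.imwrite("pics/m6.png",im)
s=read_state();print(s["force"],s["tool_pos"])
def cap(th,z,up,r=.029,n=40):
    a=np.linspace(0,2*np.pi,n);L=np.c_[r*np.cos(a)-.039,r*np.sin(a),np.full(n,(26+up)/1000-z)]
    return O+np.c_[L[:,0]*np.cos(th)+L[:,2]*np.sin(th)+.039,L[:,1],-L[:,0]*np.sin(th)+L[:,2]*np.cos(th)+.142]@B.T
for th in(0,.15,.3):
    p=(proj("scene",cap(th,0,3))-[275,155])*[4.44,4.44]+[400,0];print(th,"scene top circle",p.min(0),p.max(0))
    p=(proj(c,cap(th,0,3))-[220,100])*2;print("wrist",p.min(0),p.max(0))
```

```text
[-0.47316019  0.2593324   0.28025606] [0.49579836 0.12696402 0.44487067]
0 scene top circle [574.33133733 132.66323505] [699.68508902 271.34000804]
wrist [113.4058289  180.73760846] [264.86817317 329.43119481]
0.15 scene top circle [568.81260808 122.67792611] [702.92158409 256.63524835]
wrist [112.32736601 197.26314316] [266.01582397 341.26017583]
0.3 scene top circle [561.97742763 112.62153525] [702.84794724 240.42688696]
wrist [111.45293209 218.34765093] [266.96934061 352.89539837]
```

View pics/m6.png

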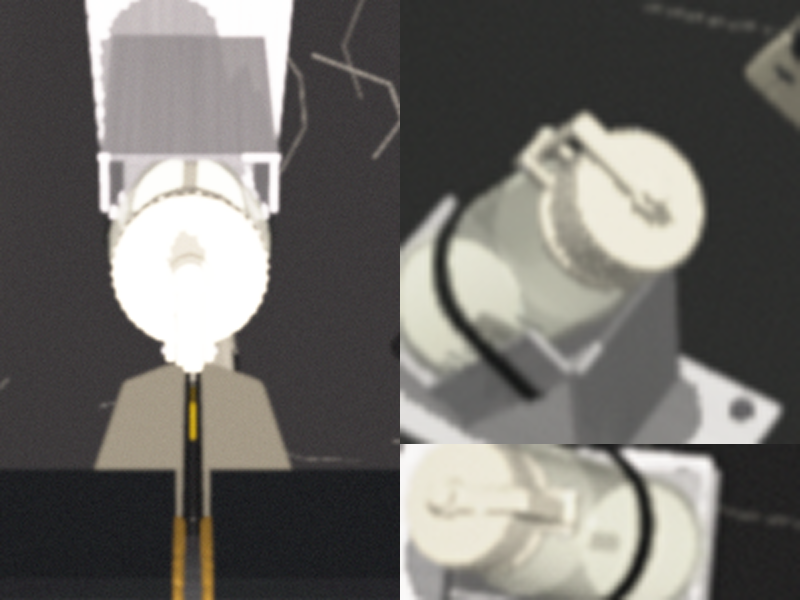

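The scene crop shows the cap over the neck: its top circle spans x 578–705 and y 127–272, close to the θ=0 prediction. The strip runs to the pin, with the hinge side clear. I'll work out where the fingertip was at contact.

Run:
```python
from h import *
Rt=R.from_rotvec([2.034,1.83,-.544]).as_matrix();p=np.array([.4904,.0679,.3444])
for dx in(-.0075,.0075):print("tip corner, bottle frame mm",np.round(B.T@(p+Rt@[dx,0,.186]-O)*1000,1))
p,Rt=swing(.32);print("planned",np.round(B.T@(p+Rt@[.0075,0,.186]-O)*1000,1), np.round(B.T@(p+Rt@[-.0075,0,.186]-O)*1000,1))
# fit in scene: cap outline via mask of white
c=read_camera("wrist");s=read_state();print(s["tool_pos"],s["orientation"])
m=(c["image"].min(2)>225).astype(np.uint8);n,l,st,ce=cv2.connectedComponentsWithStats(m)
for i in range(1,n):
    if st[i,4]>1500:print(st[i],ce[i])
def cap(th,z,up,r=.029,n=60):
    a=np.linspace(0,2*np.pi,n);L=np.c_[r*np.cos(a)-.039,r*np.sin(a),np.full(n,(26+up)/1000-z)]
    return O+np.c_[L[:,0]*np.cos(th)+L[:,2]*np.sin(th)+.039,L[:,1],-L[:,0]*np.sin(th)+L[:,2]*np.cos(th)+.142]@B.T
for th in(0,.1,.2):
  for up in(3,8):
    p=np.vstack([proj(c,cap(th,0,up)),proj(c,cap(th,.024,up))]);print(th,up,p.min(0).round(1),p.max(0).round(1))
```

```text
tip corner, bottle frame mm [  3.8   1.3 190.1]
tip corner, bottle frame mm [-11.1   1.4 191.4]
planned [-12.8   0.  189.7] [  2.1   0.  188.4]
[0.49572567 0.12672555 0.44446205] [ 2.03704405  1.83424646 -0.54739643]
[ 265   70  108   99 4315] [322.05608343  95.15063731]
[ 279  199   79   87 4729] [318.12708818 238.74540072]
0 3 [279.7 188.3] [356.5 266.8]
0 8 [279.1 188.9] [357.1 268.6]
0.1 3 [279.3 190.2] [356.9 270.8]
0.1 8 [278.7 191.5] [357.5 273.3]
0.2 3 [278.9 193.1] [357.2 274.7]
0.2 8 [278.4 195.1] [357.8 277.9]
```

Run:
```python
from h import *
def pr(x,h,y=0):return O+B@np.array([x,y,h+.186]),tool(B)
rows([pr(-.020,h) for h in (.230,.200,.185,.180)])
```

```text
t 10.6 tool [0.4957 0.1267 0.4445] F [-0.9 -0.3  0. ] q [ 0.32 -0.    1.6  -0.48  1.76  0.39]
[0.172, 0.001, 0.396, -0.001, -0.028, 0.0]
[0.159, 0.001, 0.546, -0.001, -0.028, 0.0]
[0.152, 0.002, 0.62, -0.001, -0.028, 0.0]
[0.15, 0.002, 0.645, -0.001, -0.028, 0.0]
```

arm_command(increments=[[0.1,0,0.15,0,-0.015,0],[0.172,0,0.39,0,-0.028,0],[0.16,0.001,0.54,0,-0.028,0],[0.152,0.002,0.605,0,-0.028,0],[0.151,0.002,0.62,0,-0.028,0]])

```text
t: 11.22
tool_pos: [0.4925, 0.0908, 0.3228]
orientation: [1.981, 1.782, -0.626]
force: [-0.0, -0.6, 1.9]
opening: 0.0003
gripper_force: 0.0
```

arm_command(increments=[[0,0,0.01,0,0,0],[0,0,0.02,0,0,0],[0,0,0.03,0,0,0],[0,0,0.035,0,0,0],[0,0,0.035,0,0,0]])

```text
t: 11.85
tool_pos: [0.4922, 0.0875, 0.3176]
orientation: [1.98, 1.783, -0.624]
force: [0.5, 0.5, -0.4]
opening: 0.0008
gripper_force: 0.0
```

```bash
cat >> h.py <<'E'
def tipb():
    s=read_state();Rt=R.from_rotvec(s["orientation"]).as_matrix()
    print("t",round(s["t"],2),"tip in bottle mm",np.round(B.T@(s["tool_pos"]+Rt[:,2]*.186-O)*1000,1),"F in bottle",np.round(B.T@s["force"],1),"err",np.round(R.from_matrix(Rt.T@tool(B)).as_rotvec(),3))
E
python3 -c "
from h import *
tipb()"
```

```text
t 11.85 tip in bottle mm [-19.4   0.5 179.4] F in bottle [-0.7  0.4 -0. ] err [-0. -0. -0.]
```

arm_command(increments=[[0,0,0.005,0,0,0],[0,0,0.01,0,0,0],[0,0,0.015,0,0,0],[0,0,0.02,0,0,0],[0,0,0.02,0,0,0]])

```text
t: 12.48
tool_pos: [0.4923, 0.0861, 0.3156]
orientation: [1.981, 1.783, -0.621]
force: [-2.8, 8.6, 8.1]
opening: 0.0004
gripper_force: 6.2
```

arm_command(increments=[[0,0,0.004,0,0,0],[0,0,0.008,0,0,0],[0,0,0.012,0,0,0],[0,0,0.012,0,0,0],[0,0,0.012,0,0,0]])

```text
t: 13.1
tool_pos: [0.4925, 0.0855, 0.3149]
orientation: [1.981, 1.783, -0.617]
force: [-4.6, 15.5, 15.5]
opening: 0.0002
gripper_force: 10.8
```

```bash
python3 -c "
from h import *
tipb()"
```

```text
t 13.1 tip in bottle mm [-19.9   1.7 176.1] F in bottle [-3.3 -6.2 21.3] err [ 0.003 -0.004 -0.002]
```

Contact is firm at about 176.5 mm in my frame, against 171 expected. The cameras also triangulated the bar about 7 mm low, so my frame sits about 5.5 mm low along the axis and the cap is seated. I'll back off and refine the lateral centre from the wrist view.

arm_command(increments=[[0,0,-0.05,0,0,0],[0.0,0,-0.2,0,0,0],[-0.05,0,-0.35,0,0,0],[-0.1,0,-0.5,0,0,0],[-0.1,0,-0.5,0,0,0]], fingers=-1)

```text
t: 13.72
tool_pos: [0.4968, 0.1251, 0.4083]
orientation: [1.981, 1.781, -0.618]
force: [0.2, -0.5, -0.1]
opening: 0.0458
gripper_force: 0.0
```

arm_command(increments=[[0,0,0,0,0,0],[0,0,0,0,0,0],[0,0,0,0,0,0],[0,0,0,0,0,0],[0,0,0,0,0,0]])

```text
t: 14.35
tool_pos: [0.4961, 0.1245, 0.4055]
orientation: [1.981, 1.783, -0.624]
force: [-0.3, -0.4, 0.5]
opening: 0.0918
gripper_force: 0.0
```

Run:
```python
from h import *
tipb()
c=read_camera("wrist");im=c["image"][:,:,::-1].copy()
g=cv2.GaussianBlur(im.min(2).astype(np.float32),(0,0),1)
a=np.linspace(0,2*np.pi,120,endpoint=False)
def circ(dx,dy,h,r):return O+np.c_[dx+r*np.cos(a),dy+r*np.sin(a),np.full(120,h)]@B.T
best=[]
for h in(.1715,.1765):
  res=[]
  for dx in np.arange(-.006,.0061,.0005):
    for dy in np.arange(-.006,.0061,.0005):
      v=[]
      for r in(.0275,.0305):
        p=proj(c,circ(dx,dy,h,r)).astype(np.float32);v.append(cv2.remap(g,p[:,:1],p[:,1:],cv2.INTER_LINEAR)[:,0])
      res.append(((v[0]-v[1]).clip(-60,60).mean(),dx,dy))
  res.sort();print(h,[np.round(r,4).tolist() for r in res[-3:]])
h,(sc,dx,dy)=.1765,res[-1]
cv2.polylines(im,[proj(c,circ(dx,dy,h,.029)).astype(np.int32)],True,(0,0,255),1)
p=proj(c,circ(dx,dy,h,.029));lo=np.maximum(p.min(0).astype(int)-40,0);hi=p.max(0).astype(int)+40
cv2.imwrite("pics/w7.png",cv2.resize(im[lo[1]:hi[1],lo[0]:hi[0]],(600,600),interpolation=cv2.INTER_CUBIC));print(lo,hi)
```

```text
t 14.35 tip in bottle mm [  0.6   0.5 272.8] F in bottle [ 0.6 -0.3  0.2] err [-0. -0. -0.]
0.1715 [[53.7799, 0.006, 0.0], [53.7939, 0.0055, 0.0005], [53.9062, 0.006, 0.0005]]
0.1765 [[54.7592, 0.0055, 0.0], [54.7813, 0.005, 0.0005], [55.0022, 0.0055, 0.0005]]
[233 160] [401 323]
```

View pics/w7.png

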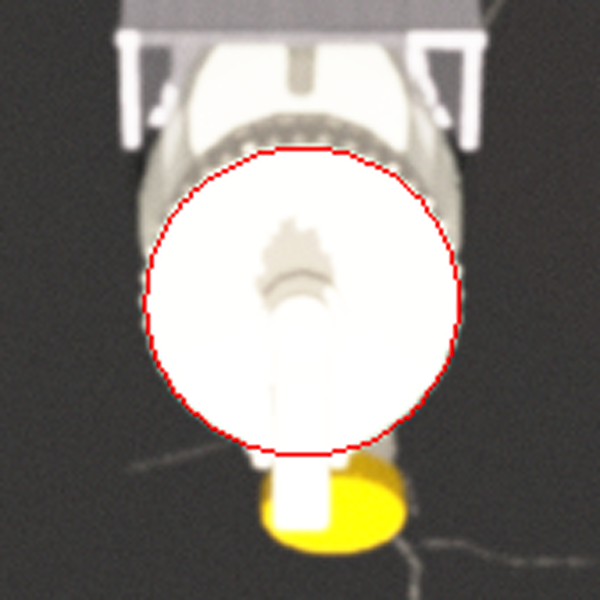

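The fitted circle hugs the cap top and the strip is centred on it, so the cap centre in my frame is (5.5, 0.5) mm with its top at 176.5 mm. I'll pre-rotate the gripper and grasp the cap.

```bash
cat >> h.py <<'E'
def cp(h,phi):return O+B@np.array([.0055,.0005,h+.186]),tool(B,np.radians(phi))
E
python3 - <<'E'
from h import *
rows([cp(.260,20),cp(.240,50),cp(.157,50)])
E
```

```text
t 14.4 tool [0.4962 0.1245 0.4057] F [ 0.3 -0.2 -0.3] q [ 0.34  0.04  1.65 -0.55  1.72  0.43]
[-0.024, -0.0, 0.065, -0.0, -0.0, -0.111]
[-0.024, -0.0, 0.165, -0.0, -0.0, -0.278]
[-0.024, -0.0, 0.58, -0.0, -0.0, -0.278]
```

arm_command(increments=[[-0.01,0,0.03,0,0,-0.055],[-0.024,0,0.06,0,0,-0.11],[-0.024,0,0.1,0,0,-0.17],[-0.024,0,0.14,0,0,-0.225],[-0.024,0,0.165,0,0,-0.278]])

```text
t: 15.02
tool_pos: [0.4937, 0.1017, 0.3811]
orientation: [1.102, 2.619, -0.857]
force: [-0.5, -0.8, 0.2]
opening: 0.0933
gripper_force: 0.0
```

Run:
```python
from h import *
rows([cp(.190,50),cp(.170,50),cp(.157,50)])
```

```text
t 15.03 tool [0.4937 0.1017 0.3811] F [-0.5 -0.8  0.2] q [ 0.3   0.02  1.71 -0.56  1.66 -0.45]
[-0.0, -0.0, 0.248, -0.0, -0.0, 0.002]
[-0.0, -0.0, 0.348, -0.0, -0.0, 0.002]
[-0.0, -0.0, 0.413, -0.0, -0.0, 0.002]
```

arm_command(increments=[[0,0,0.1,0,0,0.002],[0,0,0.2,0,0,0.002],[0,0,0.29,0,0,0.002],[0,0,0.37,0,0,0.002],[0,0,0.413,0,0,0.002]])

```text
t: 15.65
tool_pos: [0.4884, 0.054, 0.3125]
orientation: [1.118, 2.61, -0.856]
force: [0.3, 0.1, 0.0]
opening: 0.0924
gripper_force: 0.0
```

arm_command(increments=[[0,0,0,0,0,0],[0,0,0,0,0,0],[0,0,0,0,0,0],[0,0,0,0,0,0],[0,0,0,0,0,0]], fingers=1, force=25)

```text
t: 16.27
tool_pos: [0.4894, 0.0555, 0.3141]
orientation: [1.115, 2.609, -0.85]
force: [4.6, 4.0, -2.2]
opening: 0.0579
gripper_force: 25.0
```

Run:
```python
from h import *
tipb();s=read_state();print(s["opening"],s["gripper_force"],s["wrist_torque"]@B)
rows([cp(.157-.0015*np.radians(50-p),p) for p in (40,30,20,10,0)])
```

```text
t 16.27 tip in bottle mm [  4.6   1.5 158.1] F in bottle [-5.   4.2  0.8] err [ 0.003 -0.001  0.867]
0.05785513507663458 24.992202530665963 [0.7095442  1.25850576 0.03603628]
t 16.27 tool [0.4894 0.0555 0.3141] F [ 4.6  4.  -2.2] q [ 0.22  0.03  1.83 -0.57  1.51 -0.44]
[0.001, -0.004, 0.007, 0.001, 0.0, 0.054]
[0.001, -0.004, 0.008, 0.001, -0.0, 0.109]
[0.001, -0.004, 0.009, 0.001, -0.0, 0.165]
[0.001, -0.004, 0.011, 0.001, -0.0, 0.22]
[0.001, -0.004, 0.012, 0.001, -0.0, 0.276]
```

The cap is gripped at 58 mm. Now I turn it clockwise.

arm_command(increments=[[0,0.003,0.001,0,0,0.055],[0,0.003,0.003,0,0,0.11],[0,0.003,0.004,0,0,0.165],[0,0.003,0.005,0,0,0.22],[0,0.003,0.006,0,0,0.275]])

```text
t: 16.9
tool_pos: [0.4893, 0.0548, 0.3127]
orientation: [1.982, 1.78, -0.622]
force: [-0.7, 1.6, -0.2]
opening: 0.0583
gripper_force: 25.0
```

Run:
```python
from h import *
tipb();s=read_state();print(s["opening"],s["gripper_force"],s["wrist_torque"]@B)
```

```text
t 16.9 tip in bottle mm [  4.7   1.1 156.6] F in bottle [-1.4 -0.9  0.7] err [ 0.001 -0.001 -0.003]
0.0582583343492472 24.985942309722304 [0.03790669 0.48568988 0.15661267]
```

arm_command(increments=[[0,0,0.001,0,0,0.055],[0,0,0.003,0,0,0.11],[0,0,0.004,0,0,0.165],[0,0,0.005,0,0,0.22],[0,0,0.006,0,0,0.275]])

```text
t: 17.52
tool_pos: [0.4889, 0.0543, 0.3116]
orientation: [2.449, 0.757, -0.318]
force: [-2.5, 3.9, 0.2]
opening: 0.058
gripper_force: 25.0
```

Run:
```python
from h import *
tipb();s=read_state();print(s["opening"],s["gripper_force"],s["wrist_torque"]@B)
```

```text
t 17.52 tip in bottle mm [  4.4   0.7 155.3] F in bottle [-2.8 -2.9  2.3] err [-0.001 -0.001 -0.866]
0.05804969857216988 24.984880769625306 [-0.3366012   0.62528915  0.19352966]
```

The drag torque is normal and there's no stop yet. I'll regrip.

arm_command(increments=[[0,0,0,0,0,0],[0,0,0,0,0,0],[0,0,0,0,0,0],[0,0,0,0,0,0],[0,0,0,0,0,0]], fingers=-1)

```text
t: 18.15
tool_pos: [0.4891, 0.0537, 0.3115]
orientation: [2.446, 0.764, -0.32]
force: [-0.4, 0.1, 0.1]
opening: 0.0929
gripper_force: 0.0
```

arm_command(increments=[[0,0,0,0,0,-0.055],[0,0,0,0,0,-0.11],[0,0,0,0,0,-0.165],[0,0,0,0,0,-0.22],[0,0,0,0,0,-0.275]])

```text
t: 18.77
tool_pos: [0.4891, 0.0537, 0.3115]
orientation: [1.973, 1.793, -0.627]
force: [0.2, -0.2, 0.1]
opening: 0.0929
gripper_force: 0.0
```

arm_command(increments=[[0,0,0,0,0,-0.055],[0,0,0,0,0,-0.11],[0,0,0,0,0,-0.14],[0,0,0,0,0,-0.14],[0,0,0,0,0,-0.14]])

```text
t: 19.4
tool_pos: [0.4891, 0.0537, 0.3115]
orientation: [1.589, 2.237, -0.754]
force: [0.7, 0.3, 0.2]
opening: 0.093
gripper_force: 0.0
```

arm_command(increments=[[0,0,0,0,0,0],[0,0,0,0,0,0],[0,0,0,0,0,0],[0,0,0,0,0,0],[0,0,0,0,0,0]], fingers=1)

```text
t: 20.02
tool_pos: [0.4893, 0.0538, 0.3116]
orientation: [1.586, 2.239, -0.753]
force: [1.9, -1.2, -2.6]
opening: 0.0583
gripper_force: 25.0
```

arm_command(increments=[[0,0,0.001,0,0,0.03],[0,0,0.001,0,0,0.06],[0,0,0.002,0,0,0.08],[0,0,0.002,0,0,0.1],[0,0,0.002,0,0,0.1]])

```text
t: 20.65
tool_pos: [0.4891, 0.0536, 0.3112]
orientation: [1.876, 1.922, -0.664]
force: [2.1, 0.4, -1.6]
opening: 0.0579
gripper_force: 25.0
```

Run:
```python
from h import *
tipb();s=read_state();print(s["opening"],s["gripper_force"],s["wrist_torque"]@B)
```

```text
t 20.65 tip in bottle mm [  4.8   1.  154.6] F in bottle [-1.4  2.  -0.9] err [ 0.    -0.001  0.129]
0.05791144689939998 24.999261209741235 [ 0.32118696  0.5253594  -0.03634982]
```

arm_command(increments=[[0,0,0,0,0,0.02],[0,0,0.001,0,0,0.04],[0,0,0.001,0,0,0.06],[0,0,0.001,0,0,0.08],[0,0,0.001,0,0,0.08]])

```text
t: 21.28
tool_pos: [0.4893, 0.0536, 0.3113]
orientation: [2.069, 1.649, -0.584]
force: [3.8, 2.2, 1.1]
opening: 0.058
gripper_force: 25.0
```

Run:
```python
from h import *
tipb();s=read_state();print(s["opening"],s["gripper_force"],s["wrist_torque"]@B)
```

```text
t 21.27 tip in bottle mm [  4.8   1.3 154.8] F in bottle [-1.4  3.5  2.4] err [ 0.001 -0.001 -0.121]
0.05797158493017529 25.001413514837623 [0.50730787 0.52737295 0.73876256]
```

Torque has jumped to 0.74 N·m, so the stop is reached. One more small nudge with a firmer grip will confirm it.

arm_command(increments=[[0,0,0,0,0,0],[0,0,0,0,0,0.01],[0,0,0,0,0,0.02],[0,0,0,0,0,0.03],[0,0,0,0,0,0.03]], force=40)

```text
t: 21.9
tool_pos: [0.4892, 0.0534, 0.3112]
orientation: [2.135, 1.54, -0.552]
force: [4.3, 1.9, 1.9]
opening: 0.0574
gripper_force: 40.0
```

Run:
```python
from h import *
tipb();s=read_state();print(s["opening"],s["gripper_force"],s["wrist_torque"]@B)
```

```text
t 21.9 tip in bottle mm [  5.    1.2 154.6] F in bottle [-0.8  4.   2.9] err [ 0.    -0.001 -0.217]
0.05737252508833807 40.00102495774627 [0.61960899 0.52569724 0.68299662]
```

arm_command(increments=[[0,0,0,0,0,0],[0,0,0,0,0,0],[0,0,0,0,0,0],[0,0,0,0,0,0],[0,0,0,0,0,0]], fingers=-1)

```text
t: 22.52
tool_pos: [0.489, 0.0534, 0.311]
orientation: [2.135, 1.539, -0.553]
force: [0.4, 0.3, -0.7]
opening: 0.0928
gripper_force: 0.0
```

arm_command(increments=[[0,0,-0.1,0,0,0],[0,0,-0.3,0,0,0],[0,0,-0.5,0,0,0],[0,0,-0.7,0,0,0],[0,0,-0.8,0,0,0]])

```text
t: 23.15
tool_pos: [0.4988, 0.1464, 0.4458]
orientation: [2.136, 1.539, -0.547]
force: [0.7, 0.4, -0.4]
opening: 0.0929
gripper_force: 0.0
```

arm_command(increments=[[0.15,0,-0.1,0,0,0],[0.3,0,-0.2,0,0,0],[0.45,0,-0.3,0,0,0],[0.6,0,-0.3,0,0,0],[0.6,0,-0.3,0,0,0]])

```text
t: 23.78
tool_pos: [0.5377, 0.2736, 0.4232]
orientation: [2.133, 1.542, -0.555]
force: [-1.4, -0.7, 0.3]
opening: 0.0929
gripper_force: 0.0
```

Run:
```python
from h import *
s=read_state();print(s["t"],s["tool_pos"],s["force"])
for n in("scene","top"):
    a=cv2.imread(f"pics/{n}0.png").astype(int);b=read_camera(n)["image"][:,:,::-1].astype(int)
    d=(np.abs(a-b).max(2)>60).astype(np.uint8);k,l,st,ce=cv2.connectedComponentsWithStats(d)
    print(n,[(st[i].tolist(),int(b[l==i].min(1).mean())) for i in range(1,k) if st[i,4]>8])
    i=b.min(2)
    x0,y0,x1,y1=(265,145,355,265) if n=="scene" else (330,240,420,315)
    for y in range(y0,y1,4):print("".join("#" if i[y:y+4,x:x+3].mean()>150 else "+" if i[y:y+4,x:x+3].mean()>100 else "." for x in range(x0,x1,3)))
    for nm,p in(("mouth",M),):print(nm,proj(n,p))
```

```text
23.775 [0.53765277 0.27355124 0.42316917] [-1.41808655 -0.74693149  0.32506401]
scene [([411, 0, 27, 13, 258], 106), ([451, 0, 11, 7, 49], 77), ([569, 0, 71, 78, 3867], 115), ([482, 18, 53, 11, 313], 64), ([611, 83, 29, 57, 793], 115), ([389, 93, 12, 13, 110], 109), ([388, 108, 5, 9, 30], 178), ([395, 121, 7, 6, 22], 116), ([433, 124, 34, 32, 678], 107), ([526, 125, 109, 91, 4649], 106), ([408, 128, 20, 9, 58], 172), ([281, 152, 29, 38, 848], 45), ([503, 152, 17, 12, 63], 106), ([493, 165, 32, 35, 375], 132), ([461, 171, 43, 35, 164], 97), ([506, 170, 8, 8, 9], 54), ([311, 180, 32, 36, 555], 201), ([482, 189, 12, 8, 39], 97), ([310, 209, 9, 10, 23], 123), ([505, 212, 4, 4, 10], 48), ([510, 212, 22, 12, 150], 99), ([418, 214, 62, 54, 1059], 107), ([488, 225, 11, 12, 45], 58), ([292, 227, 8, 5, 21], 119), ([326, 241, 16, 19, 52], 141), ([486, 294, 14, 13, 91], 26)]
..............................
..............................
..............................
..............................
..............................
..............................
..............................
.......
[... 1403 characters left out ...]
, 9, 84], 18), ([272, 464, 31, 16, 420], 103), ([318, 478, 9, 2, 14], 189)]
..............................
..............................
##+++.........................
##########+++.................
############++#++#+.######+...
#################+++.+######..
#####################.+#####..
#####################+.#####..
############++#######+.#####..
#####################+.#####..
##########+##########.+####+..
#####+#++++##########.#####+..
#####+++++++########.+#####+..
#####++##+++++++++..+######...
#########+++++.....++######...
..+++##################++##...
..............+++#########+...
..............................
..............................
mouth [[350.42678209 269.0379796 ]]
```

The bar is gone from the bench, no new object lies outside the bottle, the pots are unchanged, and the cap is closed and tight. I'm handing the job in.

```bash
python3 -c "
from plant import *
print(close_job())"
```

```text
the job is handed in; nothing more can be done
None
```

I handed the job in after about 24 s of robot time: stir bar released into the mouth (no longer on the bench, and nothing new lying outside the bottle), cap swung onto the neck, then screwed clockwise to a firm stop (torque rose from about 0.2 to 0.7 N·m), pots unmoved; one fingertip push on the closing cap reached about 43 N before I backed off (wrist limit 120 N).

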